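# Load a gang of blanks into a cam-clamp milling fixture

## Task

Load the milling fixture: square the loose row of four aluminium blanks up against the fence, push it as one block along the fence into the open jaw until the whole row sits tight against the end stop with no gaps, then swing the cam lever fully round to clamp it. Only a finger-tight thumbscrew holds the end stop where it was set, so bring the row home gently enough that the stop does not slip, and do not knock the oil can over.

Things in the scene. Friction and masses are not known exactly. Their poses are not given: they have to be found in the camera images.
- fixture: Low steel milling fixture fixed to the table: bed 330 mm long, 16 mm thick. Origin near the bed's middle, at table height; +y along the bed from the end stop to the open loading end (nearest the robot), +x across it from the jaw and cam lever to the fence, z up. Bed top at z = 16 mm. The fence, a fixed bar 14 mm high and 20 mm wide, runs along the whole bed, its face at x = +16 mm.
- jaw_mouth (a point): Middle of the channel's mouth at half blank height, axes as the fixture's, at fixture x = 0, y = -5 mm. From here to y = -140 mm a moving jaw, 14 mm high, faces the fence; open, the channel is 35 mm wide (jaw face at x = -19 mm, back at -37 mm). The jaw's end slants out to x = -29 mm at y = 10 mm. On the loading half (y over 10 mm) nothing faces the fence. The cam closes the jaw by 3 mm.
- blank_1_centre (a point): Centre of the leading blank (nearest the stop): loose bored aluminium block, about 0.1 kg, 32 mm wide (its x) and high, top 48 mm above the table. The blanks are rough-sawn: 28 to 35 mm long (y, along the row), no two alike. Against the fence its centre is at fixture x = 0. At first the row stands on the loading half, up to 20 mm off the fence, skewed, with small gaps.
- blank_2_centre (a point): Centre of the second blank; like the first.
- blank_3_centre (a point): Centre of the third blank; like the first.
- blank_4_centre (a point): Centre of the last blank (at the loading end, where the row is pushed); like the first. The loose row drags with 1 to 4 N. Pushed on the fence side of its middle, the row swings out from the fence and jams at the jaw's mouth; pushed a little on the jaw side of its middle, it keeps along the fence.
- stop_face (a point): Middle of the end stop's face, axes as the fixture's; it looks to +y, up the channel. Steel block 29 mm wide, 20 mm long, 24 mm high with a brass thumbscrew on top, set somewhere within 10 mm of fixture y = -125 mm. Its finger-tight thumbscrew alone holds it: about 10 N makes it slip. Readings are too coarse to tell when the row is home; feel for it.
- cam_lever (a joint): Angle of the cam lever about its upright axis: 0 to 0.1 rad = open, lever pointing along the fixture's -x; 1.5 rad = fully closed against its end, lever along the fixture's -y. Seen from above it closes anticlockwise. Turning takes about 4 N at the grip, more where it bites at the end; it stays where it is left.
- lever_grip (a point): Centre of the lever's upright black round grip, 20 mm in diameter, 46 mm tall (41 to 87 mm above the table), 70 mm from the lever's axis. The flat lever arm under it is 14 mm wide, its top 42 mm above the table.
- lever_hinge (a point): Point on the lever's upright axis, at the height of the grip's centre (64 mm above the table).
- oil_can: Loose green oil can with a long spout, 82 mm wide and 190 mm tall, standing behind the fence; origin under its foot.
Not all that is in view belongs to the job. What is shaped like the part that bears blank_1_centre but green is not meant.

How it is judged:
On the way:
1. the row stands in the open channel, in line along the fence and tight against the end stop (the first blank within 1.5 mm of it, all gaps together under 2.5 mm), lever still open (y of blank_1_centre in the frame of stop_face below 0.0156 m and y of blank_4_centre in the frame of stop_face below 0.1109 m and x of blank_1_centre in the frame of fixture between -0.004 and 0.0025 m and x of blank_2_centre in the frame of fixture between -0.004 and 0.0025 m and x of blank_3_centre in the frame of fixture between -0.004 and 0.0025 m and x of blank_4_centre in the frame of fixture between -0.004 and 0.0025 m and angle between the x axis of each of blank_1_centre, blank_2_centre, blank_3_centre, blank_4_centre and the x axis of fixture, either way round below 0.08 rad and z of each of blank_1_centre, blank_2_centre, blank_3_centre, blank_4_centre in the frame of fixture below 0.036 m and value of joint cam_lever below 0.35 rad), for 0.2 s.
At the end, for the whole second after the job is handed in: The four blanks are at rest in the channel, flat on the bed, in line along the fence (within 4 mm, within 0.08 rad), the first within 1.5 mm of the end stop and all the gaps from the stop to the last blank together under 2.5 mm; the cam lever is closed (past 1.38 rad) (y of blank_1_centre in the frame of stop_face below 0.0156 m and y of blank_4_centre in the frame of stop_face below 0.1109 m and x of blank_1_centre in the frame of fixture between -0.004 and 0.0025 m and x of blank_2_centre in the frame of fixture between -0.004 and 0.0025 m and x of blank_3_centre in the frame of fixture between -0.004 and 0.0025 m and x of blank_4_centre in the frame of fixture between -0.004 and 0.0025 m and angle between the x axis of each of blank_1_centre, blank_2_centre, blank_3_centre, blank_4_centre and the x axis of fixture, either way round below 0.08 rad and z of each of blank_1_centre, blank_2_centre, blank_3_centre, blank_4_centre in the frame of fixture below 0.036 m and linear speed of each of blank_1, blank_2, blank_3, blank_4 below 0.01 m/s and value of joint cam_lever above 1.38 rad); the robot touches nothing.
It fails at once if the end stop slips by more than 1.5 mm (distance of stop_face from where it was at the start of the episode above 0.0015 m).
It fails at once if a blank is tipped up or knocked off the bed (angle between any of blank_1_centre, blank_2_centre, blank_3_centre, blank_4_centre's own z axis and vertical above 0.35 rad or height (world z) of any of blank_1_centre, blank_2_centre, blank_3_centre, blank_4_centre below 0.024 m).
It fails at once if the oil can is knocked over (angle between oil_can's own z axis and vertical above 0.5 rad).
It also fails if it takes over 62 s, if anything falls off the work surface, if the arm or the gripper's body presses on something with over 40 N, if the wrist force passes 120 N, or if a joint passes its speed limit or range.

## Robot

A 6-joint arm with a two-finger parallel gripper is mounted at the origin on a cart in front of the work surface, level with it; the furniture and walls round the work are solid. World frame = base frame: x ahead of the robot, y to its left, z up, the work surface at z = 0. Lengths are in m, angles in rad, forces in N, time in s.
With the tool pointing down it reaches from about 0.35 to 0.775 m from the base axis. Payload 5.5 kg.
Tool frame: the origin (TCP) lies at the very end of the fingers, on their centre line; the grasp point (between the pads) lies 19 mm behind it; z points along the fingers, y is the line along which they close (so a half turn about z gives the same grasp; the last joint's range is limited). The gripper opens to 85 mm and grips with 20 to 120 N. Pads are 22 mm wide; open, the fingers measure 114 mm over their backs; the gripper's body (76 mm by 85 mm) begins 54 mm behind the grasp point. The pads swing forward as they close: fully open they stand 13 mm farther back than shut.
Start: joints at [-1.255, 0.313, 0.046, 1.304, 0, 1.431], TCP at [0.253, -0.516, 0.231] pointing down, gripper open.
Joint ranges: [-2.76, 2.76], [-0.86, 1.69], [-1.03, 1.26], [-2.2, 2.34], [-1.47, 1.5], [-3.14, 3.14]. Speed limits (rad/s): [2.57, 2.57, 3.14, 3.14, 3.14, 3.14].

## Interface

Orientations are given as a unit quaternion [w, x, y, z].
In Python, from workcell import env, cams, ticket, spotter gives the robot as it stands.
- The arm moves only by the tool jog_arm, never from a script. Its argument "increments" is a list that holds one entry, the list of rows, each a list of 7 numbers: the shift along the tool's x, y, z in units of 0.25 m (1.0 is 0.25 m), then the turn, a rotation vector about the tool's x, y, z in units of 180 degrees (1.0 is 180 degrees), then the closure in counts, from 0 (fully open) to 255 (shut). A call has 1 to 20 rows; each row shifts and turns the commanded pose from where the row before left it, along the tool's axes as they then stand; what a row does not reach is not made up. A row lasts 1/10 s, in which the tool goes at most 50 mm and 8.59 degrees, less where a joint would pass 70% of its speed; a pose out of reach is approached as far as the arm can. A call with a number of a shift or a turn outside -1 to 1 is refused whole. A call with a gripper value outside its range is refused whole. The fingers move at their own pace and stop on an object; "force" is the grip in N (left out, the last holds). Time passes only in rows, so rows that do not move let the fingers close. It gives the time, the measured TCP pose, the force, the opening and the grip force at its end, in the units of the state.
- env.get_state(): the state, without advancing time (a new reading comes with each control period).
- cams.read_camera(name): name is "side" or "top"; returns a dict with "pixels" (400x640x3 uint8, red, green, blue), "fx", "fy", "cx", "cy" (pixels), "xyz" and "attitude" of the camera in the world. Camera axes: x right, y down, z forward; pixel columns grow to the right and rows downward; lengths in m; the calibration is good to about 2 mm. A picture is of the moment at which its call begins. There is no depth.
- ticket.hand_in(): hands the job in; it is judged then, once.
Trained networks look in the newest picture that a camera, given by its name, has taken for a name from the list of things; names that differ only in an ending like _2 or _b are one class to them, and where a whole thing is asked for, a point or a joint stands for the part that bears it (a point fixed in the world has none). Each returns a list of dicts, best first, with "conf" (0 to 1); they miss things now and then, are a little off and sometimes report something else, mostly with a low value. They report only what shows in the picture. A call takes as long as a camera call. They do not tell look-alikes from the thing itself.
- spotter.find_in(target, camera): "uv" ([column, row] in pixels, amid what is visible of it).
- spotter.cut_out(target, camera): "region" (400x640 bool, what is visible of it) and "uv" ([column, row] in pixels, amid what is visible of it).
- spotter.landmark_of(target, camera): "uv" ([column, row] in pixels: a listed point, or the origin of a listed thing).
The state is a dict: "clock": time; "joint_pos": joint angles; "qvel": joint speeds; "tau": joint torques, N m; "tcp_pos": TCP position; "orientation": TCP orientation; "wrist_force": force on the tool from outside, world axes, zero at the start; "ft_torque": the same for the moment, N m; "finger_gap": finger opening in m; "grip_force": force on a finger pad.
Only numpy, scipy, OpenCV 4.12 (cv2) and the standard library are available. Lean on these libraries where they do the work, as an engineer would, in place of code of your own. Each camera call takes 0.05 s, during which the arm holds its last target. There are 200 camera calls.

## Working session

There is one attempt and no reset: what is moved stays moved. The work goes in short steps, Python scripts to look and compute and a tool call to move; the robot and the scene stay as the last step left them, time stands still between calls to the robot, and variables do not carry over. Pictures are saved under pics/ and viewed, at most 10 in all, crops included, and the job is handed in when it is done.

Besides the shell and the picture viewer there is one more tool, called after ">>>" by a JSON object that holds its "name" and its "arguments", one argument or row to a line. jog_arm: Moves the arm, as the interface text tells. Shifts and turns lie within -1 to 1; 1 stands for 0.25 m of shift or 180 degrees of turn. Its arguments: {"type":"object","properties":{"increments":{"type":"array"},"force":{"type":"number"}},"required":["increments"]}

```bash
ls; mkdir -p pics; cat > h.py <<'E'
import numpy as np, cv2
from scipy.spatial.transform import Rotation as R
from workcell import env, cams, ticket, spotter
def q2R(q): return R.from_quat([q[1],q[2],q[3],q[0]]).as_matrix()
def ray(c,uv):
    d=q2R(c["attitude"])@np.array([(uv[0]-c["cx"])/c["fx"],(uv[1]-c["cy"])/c["fy"],1.])
    return np.array(c["xyz"]),d
def at_z(c,uv,z):
    o,d=ray(c,uv); return o+d*(z-o[2])/d[2]
def proj(c,p):
    v=q2R(c["attitude"]).T@(np.array(p)-c["xyz"]); return np.array([c["fx"]*v[0]/v[2]+c["cx"],c["fy"]*v[1]/v[2]+c["cy"]])
E
python3 - <<'E'
from h import *
s=env.get_state(); print({k:np.round(v,4).tolist() for k,v in s.items()})
Z=dict(fixture=0,jaw_mouth=.032,blank_1_centre=.032,blank_2_centre=.032,blank_3_centre=.032,blank_4_centre=.032,stop_face=.028,lever_grip=.064,lever_hinge=.064,oil_can=0)
for n in("top","side"):
    c=cams.read_camera(n); cv2.imwrite(f"pics/{n}0.png",c["pixels"][:,:,::-1])
    print(n,c["fx"],c["xyz"],c["attitude"])
    for t,z in Z.items():
        if t[-8:] in("2_centre","3_centre","4_centre"): continue
        for r in spotter.landmark_of(t,n)[:6]: print(t,round(r["conf"],2),np.round(r["uv"],1),np.round(at_z(c,r["uv"],z),4))
E
```

```text
pics
{'clock': 0.0, 'joint_pos': [-1.2546, 0.314, 0.045, 1.3036, 0.0, 1.4312], 'qvel': [-0.0001, 0.0005, -0.0016, -0.0, -0.0009, 0.0021], 'tau': [-0.0006, -48.063, 29.8531, 0.0193, -0.0002, -0.0], 'tcp_pos': [0.2529, -0.5158, 0.2304], 'orientation': [-0.0009, 0.9741, 0.2259, -0.0001], 'wrist_force': [0.9791, 0.6657, -1.2863], 'ft_torque': [-0.0137, 0.0366, -0.0023], 'grip_force': 0.0, 'finger_gap': 0.0854}
top 362.38662187712856 [ 0.43548737 -0.19252094  0.90498606] [-0.02699892  0.714743   -0.69681678  0.05347788]
fixture 0.64 [345.1 206.1] [ 0.517  -0.2859  0.    ]
jaw_mouth 0.95 [347.3 200.5] [ 0.5279 -0.2877  0.032 ]
blank_1_centre 0.65 [241.3 216.6] [ 0.4823 -0.0341  0.032 ]
stop_face 0.51 [395.3 178.2] [ 0.587  -0.4063  0.028 ]
lever_grip 0.59 [394.8 238.3] [ 0.4392 -0.3963  0.064 ]
lever_grip 0.36 [333.2 214.3] [ 0.4913 -0.2518  0.064 ]
lever_hinge 0.95 [379.5 211. ] [ 0.5019 -0.3602  0.064 ]
oil_can 0.66 [327.4 156.9] [ 0.6416 -0.2386  0.    ]
side 431.1270749245675 [ 0.38320142 -0.85137273  0.6053426 ] [-0.41564624  0.9015546  -0.10704722  0.05457479]
fixture 0.61 [318.7 242.4] [ 0.5238 -0.2888  0.    ]
jaw_mouth 0.65 [320.5 230.5] [ 0.5269 -0.2893  0.032 ]
jaw_mouth 0.51 [282.6 206. ] [ 0.4695 -0.2041  0.032 ]
jaw_mouth 0.26 [292.5 213.6] [ 0.4845 -0.2308  0.032 ]
blank_1_centre 0.75 [300.4 225. ] [ 0.4931 -0.266   0.032 ]
blank_1_centre 0.69 [271.1 161. ] [ 0.4709 -0.0451  0.032 ]
stop_face 0.9 [368.3 274.2] [ 0.5824 -0.4074  0.028 ]
stop_face 0.71 [371.1 213.3] [ 0.6375 -0.2613  0.028 ]
lever_grip 0.79 [287.8 274.8] [ 0.4439 -0.4064  0.064 ]
lever_grip 0.71 [322.1 233.5] [ 0.5199 -0.3286  0.064 ]
lever_grip 0.19 [300.7 220.9] [ 0.4897 -0.2882  0.064 ]
lever_hinge 0.91 [317.  249.3] [ 0.5023 -0.3634  0.064 ]
oil_can 0.92 [372.5 214.4] [ 0.6515 -0.2366  0.    ]
```

```bash
python3 - <<'E'
import cv2
a=cv2.imread("pics/top0.png")[120:280,200:440]; b=cv2.imread("pics/side0.png")[140:320,200:440]
cv2.imwrite("pics/a.png",cv2.resize(a,None,fx=3.3,fy=3.3,interpolation=cv2.INTER_CUBIC)); cv2.imwrite("pics/b.png",cv2.resize(b,None,fx=3.3,fy=3.3,interpolation=cv2.INTER_CUBIC))
E
```

```text
(no output)
```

View pics/a.png

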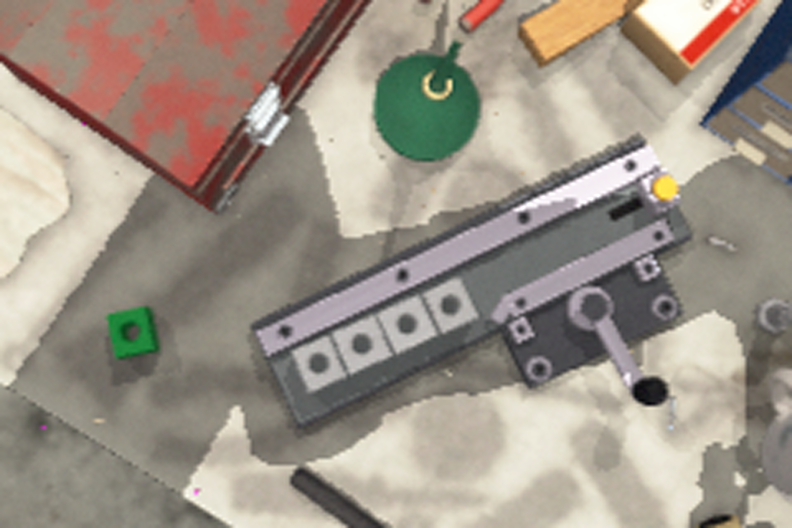

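View pics/b.png

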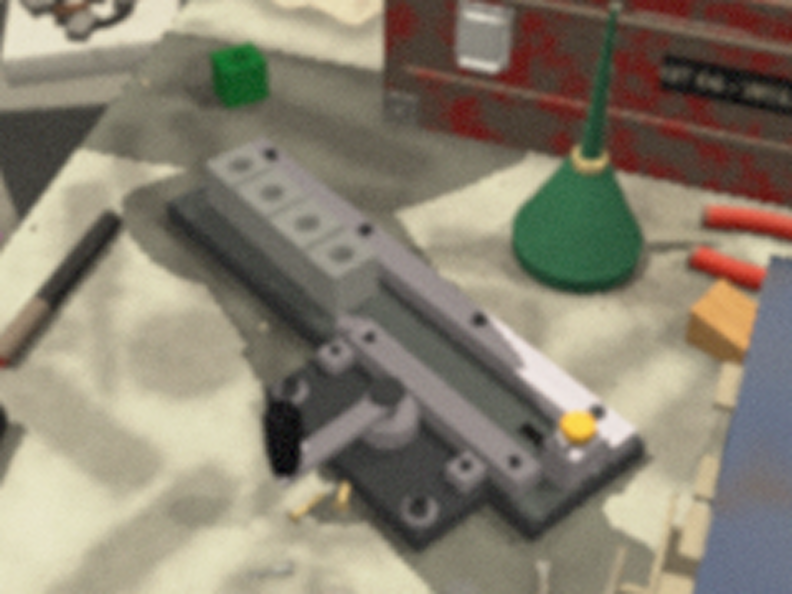

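The top crop shows the four grey blanks at about (318,362), (361,343), (407,323) and (450,304). In full-image pixels that is about (296,230), (309,224), (323,218) and (336,212). The fence runs behind them, and the oil can is clear of them at (428,108).

Candidates for the blanks are this grey row of four and the green bored block at (240,220). I choose the grey ones, since green is excluded. The black grip at full-image (396,238) is on the lever; the dark bar at (300,268) is a loose tool.

Next I measure the fixture and row poses.

```bash
cat >> h.py <<'E'
from scipy.optimize import minimize
def F(p): # fixture->world
    c,s=np.cos(p[2]),np.sin(p[2]); return np.array([[c,-s,0,p[0]],[s,c,0,p[1]],[0,0,1,0],[0,0,0,1.]])
def fw(p,q): return (F(p)@np.r_[q,1])[:3]
def wf(p,q): return (np.linalg.inv(F(p))@np.r_[q,1])[:3]
def blanks(c,name,p,z):
    out=[]
    for r in spotter.cut_out("blank_1_centre",name):
        out.append((round(r["conf"],2),np.round(wf(p,at_z(c,r["uv"],z))*1000,1)[:2],int(r["region"].sum())))
    return out
E
python3 - <<'E'
from h import *
C={n:cams.read_camera(n) for n in("top","side")}
E=[]
for y0,y1,x,z in[(-165,165,16,30),(-165,165,36,30),(-135,-15,-19,30),(-135,-10,-37,30)]:
    E.append(np.array([[x,y,z] for y in np.linspace(y0+8,y1-8,60)])/1000)
E.append(np.array([[x,165,30] for x in np.linspace(18,34,20)])/1000);E.append(np.array([[x,-165,30] for x in np.linspace(18,34,20)])/1000)
G={}
for n,c in C.items():
    g=cv2.GaussianBlur(cv2.cvtColor(c["pixels"],cv2.COLOR_RGB2GRAY).astype(np.float32),(0,0),.8)
    m=np.hypot(cv2.Sobel(g,5,1,0),cv2.Sobel(g,5,0,1)); G[n]=np.minimum(m,150)
def cost(p,names):
    t=0
    for n in names:
        for e in E:
            uv=np.array([proj(C[n],fw(p,q)) for q in e]).astype(np.float32)
            t-=cv2.remap(G[n],uv[:,:1],uv[:,1:],1).mean()
    return t
for names in(["top"],["side"],["top","side"]):
    best=None
    for dy in(-.006,0,.006):
        r=minimize(cost,[.5205,-.2872+dy,.45],args=(names,),method="Nelder-Mead",options=dict(initial_simplex=[[.5205,-.2872+dy,.45],[.526,-.2872+dy,.45],[.5205,-.281+dy,.45],[.5205,-.2872+dy,.47]],xatol=1e-5,fatol=.01))
        if best is None or r.fun<best.fun:best=r
    print(names,np.round(best.x,4),round(best.fun,1)); p=best.x
    for n in names:
        for t,z in(("fixture",0),("jaw_mouth",.032),("stop_face",.028),("lever_grip",.064),("lever_hinge",.064),("oil_can",0)):
            for r in spotter.landmark_of(t,n)[:2]: print(n,t,round(r["conf"],2),np.round(wf(p,at_z(C[n],r["uv"],z))*1000,1))
        print(n,blanks(C[n],n,p,.046 if n=="top" else .036))
o=[]
for n in("top","side"):
    im=C[n]["pixels"][:,:,::-1].copy(); im=cv2.resize(im[130:310,230:420] if n=="side" else im[140:260,260:420],None,fx=4 if n=="top" else 3,fy=4 if n=="top" else 3,interpolation=cv2.INTER_CUBIC); k,ou,ov=(4,260,140) if n=="top" else (3,230,130)
    for e in E:
        for q in e[::3]:
            u,v=proj(C[n],fw(p,q)); cv2.circle(im,(int((u+.5-ou)*k),int((v+.5-ov)*k)),1,(0,0,255),-1)
    cv2.imwrite(f"pics/fit_{n}.png",im)
E
```

```text
['top'] [ 0.5203 -0.2829  0.4746] -743.6
top fixture 0.91 [-8.  -8.9  0. ]
top jaw_mouth 0.79 [ 7.3 -4.3 32. ]
top stop_face 0.42 [  -1.4 -138.3   28. ]
top stop_face 0.39 [-4.8 96.9 28. ]
top lever_grip 0.87 [-120.9  -60.7   64. ]
top lever_grip 0.22 [120.2  -5.9  64. ]
top lever_hinge 0.55 [-53.6 -58.4  64. ]
top oil_can 0.56 [130.7 -11.9   0. ]
top [(0.73, array([-14.7,  40.5]), 146), (0.72, array([ 80.4, 239.8]), 175)]
['side'] [ 0.5274 -0.2943  0.464 ] -604.0
side fixture 0.98 [ 0.7 12.3  0. ]
side stop_face 0.65 [   3.2 -126.1   28. ]
side lever_grip 0.71 [-126.1  -55.4   64. ]
side lever_hinge 0.8 [-54.6 -50.3  64. ]
side lever_hinge 0.34 [ -22.3 -139.5   64. ]
side oil_can 0.58 [135.4  -0.7   0. ]
side [(0.78, array([ 47.8, 237.3]), 300), (0.77, array([-13.7,  42.1]), 467)]
['top', 'side'] [ 0.5202 -0.2827  0.4802] -1330.4
top fixture 0.91 [-8.1 -9.1  0. ]
top jaw_mouth 0.79 [ 7.3 -4.5 32. ]
top stop_face 0.42 [  -2.2 -138.5   28. ]
top stop_face 0.39 [-4.2 96.7 28. ]
top lever_grip 0.87 [-121.3  -60.3   64. ]
top lever_grip 0.22 [120.1  -6.8  64. ]
top lever_hinge 0.55 [-53.9 -58.3  64. ]
top oil_can 0.56 [130.6 -12.9   0. ]
top [(0.73, array([-14.5,  40.3]), 146), (0.72, array([ 81.7, 239.2]), 175)]
side fixture 0.98 [ 1.9 -1.4  0. ]
side stop_face 0.65 [   2.2 -139.9   28. ]
side lever_grip 0.71 [-125.9  -67.    64. ]
side lever_hinge 0.8 [-54.4 -63.1  64. ]
side lever_hinge 0.34 [ -23.5 -152.9   64. ]
side oil_can 0.58 [136.4 -16.5   0. ]
side [(0.78, array([ 52.7, 222.8]), 300), (0.77, array([-12. ,  28.6]), 467)]
```

View pics/fit_top.png

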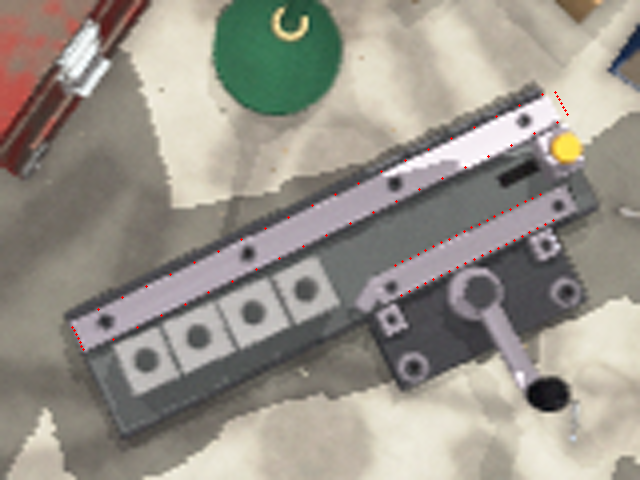

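The red model lines sit on the fence and jaw edges. The fence's far end falls about 12 crop pixels short of the model, so the y origin needs the jaw's corners. The blank bores are at crop pixels (147,360), (199,337), (254,312) and (308,290).

```bash
python3 - <<'E'
from h import *
c=cams.read_camera("top"); p=[.5202,-.2827,.4790]
f=lambda u,v,z:np.round(wf(p,at_z(c,[260+u/4-.5,140+v/4-.5],z))*1000,1)[:2]
for n,u,v,z in[("jaw tip y10",357,305,.03),("jaw far fence-side",572,190,.03),("jaw far back",579,211,.03),("fence near in",83,349,.03),("fence far in",556,118,.03),("bed near",124,438,.016),("bed far",598,206,.016),
 ("b4",147,360,.048),("b3",199,337,.048),("b2",254,312,.048),("b1",308,290,.048),("trail fence corner",115,347,.048),("trail jaw corner",137,396,.048),("lead fence corner",320,258,.048),("lead jaw corner",340,303,.048),("g43f",163,327,.048),("g43j",184,375,.048),("g32f",216,303,.048),("g32j",236,350,.048),("g21f",270,280,.048),("g21j",288,327,.048),("stop brass",566,149,.045),("grip top",547,393,.087),("hinge",478,292,.055)]: print(n,f(u,v,z))
s=cams.read_camera("side")
cv2.imwrite("pics/sidezoom.png",cv2.resize(s["pixels"][150:320,240:420,::-1],None,fx=3.3,fy=3.3,interpolation=cv2.INTER_CUBIC))
E
```

```text
jaw tip y10 [-30.2   5.2]
jaw far fence-side [ -25.  -145.9]
jaw far back [ -38.5 -143.8]
fence near in [ 18.5 165.2]
fence far in [  19.2 -157.7]
bed near [-40.1 166.8]
bed far [ -41.  -160.2]
b4 [ -4.9 133.4]
b3 [ -6.1 100. ]
b2 [-7.1 64.4]
b1 [-9.5 29.8]
trail fence corner [ 10.2 147. ]
trail jaw corner [-21.2 147.7]
lead fence corner [ 4.5 14.9]
lead jaw corner [-24.7  16.1]
g43f [  8.5 116.5]
g43j [-22.3 117.7]
g32f [ 7.5 82.2]
g32j [-22.6  83.8]
g21f [ 5.7 47.5]
g21j [-23.9  50.2]
stop brass [  -1.3 -149.7]
grip top [-122.2  -62.1]
hinge [-54.8 -59.6]
```

View pics/fit_side.png

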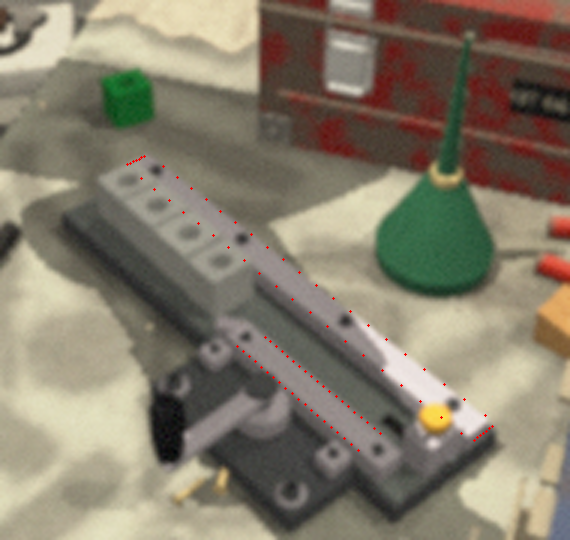

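The side view confirms the row along the fence and the jaw and lever layout: grip at crop (168,430), stop with its brass screw at (435,417). Now I move above the jaw side of the row.

>>> {"name": "jog_arm", "arguments": {
  "increments": [
    [[0.115,-0.0664,0.04,0,0,-0.0074,90],[0.115,-0.0664,0.04,0,0,0,90],[0.115,-0.0664,0.04,0,0,0,90],[0.115,-0.0664,0.04,0,0,0,90],[0.115,-0.0664,0.04,0,0,0,90],[0.115,-0.0664,0.04,0,0,0,90],[0.115,-0.0664,0.04,0,0,0,90],[0.115,-0.0664,0.04,0,0,0,90],[0.115,-0.0664,0.04,0,0,0,90],[0.115,-0.0664,0.04,0,0,0,90],[0,0,0.1,0,0,0,90],[0,0,0.1,0,0,0,90],[0,0,0.1,0,0,0,90],[0,0,0,0,0,0,90],[0,0,0,0,0,0,90]]
  ]
}}

```text
clock: 3.9
tcp_pos: [0.4322, -0.2368, 0.0564]
orientation: [-0.0, 0.971, 0.237, -0.0]
wrist_force: [-0.3, -0.2, 0.1]
finger_gap: 0.0551
grip_force: 0.0
```

```bash
cat > st.py <<'E'
from h import *
P=[.5202,-.2827,.4790]
s=env.get_state(); o=np.array(s["orientation"]); Rt=q2R(o)
f=F(P)[:3,:3].T@s["wrist_force"]
print("t",round(s["clock"],2),"fix",np.round(wf(P,s["tcp_pos"])*1000,1),"yaw",round(np.arctan2(Rt[1,0],Rt[0,0]),4),"tilt",np.round(Rt[:2,2],4),"F_fix",np.round(f,2),"gap",round(s["finger_gap"],4),"grip",s["grip_force"],"j6",round(s["joint_pos"][5],2))
E
python3 st.py; python3 - <<'E'
from h import *
a=cams.read_camera("top")["pixels"][150:240,260:380,::-1];b=cams.read_camera("side")["pixels"][110:230,240:400,::-1]
a=cv2.resize(a,(533,400),interpolation=cv2.INTER_CUBIC)
cv2.imwrite("pics/c.png",a)
b=cv2.resize(b,(533,400),interpolation=cv2.INTER_CUBIC);cv2.imwrite("pics/d.png",b)
E
```

```text
t 3.9 fix [-57.   81.3  56.4] yaw 0.479 tilt [-0.0008  0.0006] F_fix [-0.37 -0.01  0.08] gap 0.0551 grip 0.0 j6 2.0
```

>>> {"name": "jog_arm", "arguments": {
  "increments": [
    [[0,0,0.06,0,0,0,90],[0,0,0.072,0,0,0,90],[0.04,0,0,0,0,0,90],[0.02,0,0,0,0,0,90],[0.012,0,0,0,0,0,90],[0.012,0,0,0,0,0,90],[0.012,0,0,0,0,0,90],[0.008,0,0,0,0,0,90],[0,0,0,0,0,0,90]]
  ]
}}

```text
clock: 4.9
tcp_pos: [0.4557, -0.2249, 0.0235]
orientation: [0.0, 0.971, 0.237, 0.0]
wrist_force: [0.7, 0.1, -0.1]
finger_gap: 0.0551
grip_force: 0.1
```

```bash
python3 st.py
```

```text
t 4.9 fix [-30.6  81.   23.5] yaw 0.4792 tilt [ 0.0003 -0.0002] F_fix [ 0.66 -0.25 -0.13] gap 0.0551 grip 0.0810737257183547 j6 2.05
```

>>> {"name": "jog_arm", "arguments": {
  "increments": [
    [[0.008,0,0,0,0,0,90],[0.008,0,0,0,0,0,90],[0,0,0,0,0,0,90]]
  ]
}}

```text
clock: 5.2
tcp_pos: [0.4584, -0.2233, 0.0233]
orientation: [0.0, 0.971, 0.237, -0.001]
wrist_force: [-3.6, -1.8, 2.9]
finger_gap: 0.055
grip_force: 2.3
```

```bash
python3 st.py;python3 - <<'E'
from h import *
a=cams.read_camera("top")["pixels"][150:240,260:380,::-1];b=cams.read_camera("side")["pixels"][130:250,240:400,::-1]
cv2.imwrite("pics/c.png",np.vstack([cv2.resize(a,(400,300),interpolation=cv2.INTER_CUBIC),cv2.resize(b,(400,300),interpolation=cv2.INTER_CUBIC)]))
E
```

```text
t 5.2 fix [-27.5  81.2  23.3] yaw 0.4786 tilt [-0.0015 -0.0008] F_fix [-4.04  0.1   2.9 ] gap 0.055 grip 2.3456318817318333 j6 2.05
```

View pics/c.png

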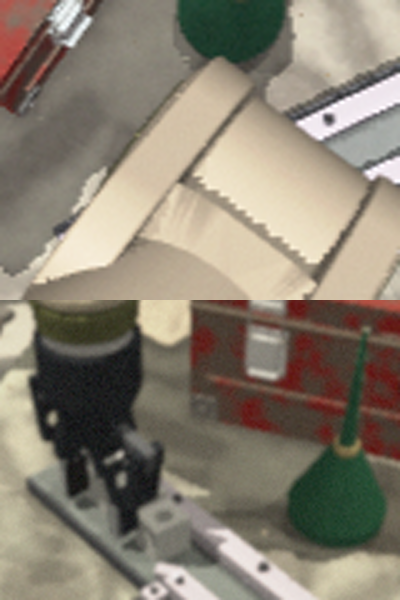

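The top view is hidden by the arm. The side view shows both fingers against the row, with the leading blank at about (165,525). The 4 N reaction fits several blanks moving or touching the fence, so I press on a little.

>>> {"name": "jog_arm", "arguments": {
  "increments": [
    [[0.006,0,0,0,0,0,90],[0,0,0,0,0,0,90]]
  ]
}}

```text
clock: 5.5
tcp_pos: [0.4585, -0.2233, 0.0233]
orientation: [0.001, 0.972, 0.237, -0.002]
wrist_force: [-9.4, -5.0, 5.1]
finger_gap: 0.0552
grip_force: 5.2
```

>>> {"name": "jog_arm", "arguments": {
  "increments": [
    [[0.006,0,0,0,0,0,90],[0,0,0,0,0,0,90]]
  ]
}}

```text
clock: 5.7
tcp_pos: [0.4585, -0.2232, 0.0233]
orientation: [0.001, 0.972, 0.236, -0.004]
wrist_force: [-12.3, -8.3, 7.7]
finger_gap: 0.0553
grip_force: 7.8
```

```bash
python3 st.py
```

```text
t 5.7 fix [-27.3  81.2  23.3] yaw 0.4771 tilt [-0.0065 -0.0037] F_fix [-14.75  -1.64   7.69] gap 0.0553 grip 7.75276938577008 j6 2.06
```

The row is against the fence: reaction 15 N, with the finger at x = -27.3, as the model predicts. I back off and go round behind the last blank with the gripper shut.

>>> {"name": "jog_arm", "arguments": {
  "increments": [
    [[-0.06,0,0,0,0,0,90],[-0.02,0,-0.12,0,0,0,90],[0,0,-0.16,0,0,0,150],[0.04,-0.1,0,0,0,0,255],[0.04,-0.1,0,0,0,0,255],[0.04,-0.1,0,0,0,0,255],[0.04,-0.1,0,0,0,0,255],[0,0,0.08,0,0,0,255],[0,0,0.07,0,0,0,255],[0,0,0,0,0,0,255]]
  ]
}}

```text
clock: 6.7
tcp_pos: [0.4319, -0.1224, 0.054]
orientation: [-0.002, 0.971, 0.238, -0.001]
wrist_force: [0.2, 0.4, 0.9]
finger_gap: 0.0002
grip_force: 0.0
```

```bash
python3 st.py;python3 - <<'E'
from h import *
P=[.5202,-.2827,.4790]
c=cams.read_camera("top");s=cams.read_camera("side")
print(blanks(c,"top",P,.046)); print(blanks(s,"side",P,.036))
a=c["pixels"][150:240,250:370,::-1];b=s["pixels"][130:250,240:400,::-1]
cv2.imwrite("pics/e.png",np.hstack([cv2.resize(a,(400,300),interpolation=cv2.INTER_CUBIC),cv2.resize(b,(400,300),interpolation=cv2.INTER_CUBIC)]))
E
```

```text
t 6.7 fix [ -4.5 182.9  54. ] yaw 0.4799 tilt [-0.0022  0.0026] F_fix [0.39 0.25 0.93] gap 0.0002 grip 0.0 j6 2.21
[(0.53, array([ 4.2, 32.4]), 142), (0.28, array([-20.4, -37.8]), 4932)]
[(0.57, array([ 58.5, 214.6]), 175), (0.55, array([ 0.3, 27.6]), 423)]
```

View pics/e.png

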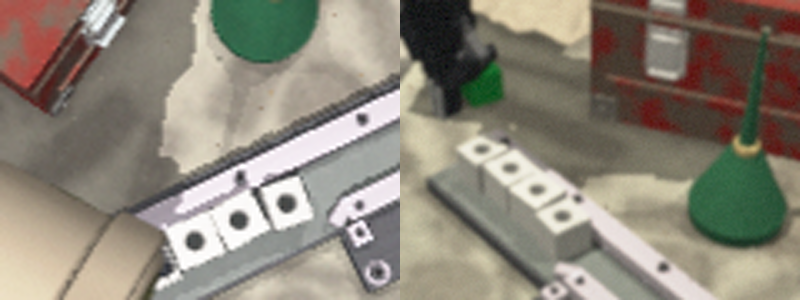

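Both views show blanks 2–4 in line, but the leading blank, at (288,203) in the top crop, is skewed. The finger only caught its rear edge. I push it at its middle with the shut gripper.

>>> {"name": "jog_arm", "arguments": {
  "increments": [
    [[-0.1,0,-0.06,0,0,0,255],[-0.1,0,-0.06,0,0,0,255],[0,0.15,0,0,0,0,255],[0,0.15,0,0,0,0,255],[0,0.15,0,0,0,0,255],[0,0.16,0,0,0,0,255],[0,0,0.1,0,0,0,255],[0,0,0.1,0,0,0,255],[0.06,0,0,0,0,0,255],[0.016,0,0,0,0,0,255],[0.01,0,0,0,0,0,255],[0.01,0,0,0,0,0,255],[0,0,0,0,0,0,255]]
  ]
}}

```text
clock: 8.2
tcp_pos: [0.4816, -0.2712, 0.037]
orientation: [0.001, 0.971, 0.238, 0.001]
wrist_force: [-0.7, -0.1, -0.2]
finger_gap: -0.0001
grip_force: 0.0
```

```bash
python3 st.py
```

```text
t 8.2 fix [-29.   28.1  37. ] yaw 0.4799 tilt [ 0.0018 -0.0013] F_fix [-0.7   0.22 -0.19] gap -0.0001 grip 0.0 j6 2.0
```

>>> {"name": "jog_arm", "arguments": {
  "increments": [
    [[0.006,0,0.008,0,0,0,255],[0.006,0,0,0,0,0,255],[0.004,0,0,0,0,0,255],[0,0,0,0,0,0,255]]
  ]
}}

```text
clock: 8.6
tcp_pos: [0.4827, -0.2702, 0.034]
orientation: [0.001, 0.972, 0.237, -0.002]
wrist_force: [-5.8, -3.4, 3.3]
finger_gap: 0.0003
grip_force: 3.2
```

```bash
python3 st.py
```

```text
t 8.6 fix [-27.5  28.4  34. ] yaw 0.4778 tilt [-0.0028 -0.0022] F_fix [-6.69 -0.35  3.33] gap 0.0003 grip 3.214798718690872 j6 2.01
```

>>> {"name": "jog_arm", "arguments": {
  "increments": [
    [[0.003,0,0,0,0,0,255],[-0.04,0,0,0,0,0,255],[0,-0.08,0,0,0,0,255],[0,-0.068,0,0,0,0,255],[0.02,0,0,0,0,0,255],[0.01,0,0,0,0,0,255],[0.008,0,0,0,0,0,255],[0,0,0,0,0,0,255],[-0.04,0,0,0,0,0,255],[0,-0.07,0,0,0,0,255],[0,-0.07,0,0,0,0,255],[0.02,0,0,0,0,0,255],[0.01,0,0,0,0,0,255],[0.01,0,0,0,0,0,255],[0,0,0,0,0,0,255]]
  ]
}}

```text
clock: 10.1
tcp_pos: [0.4505, -0.2074, 0.0341]
orientation: [0.002, 0.972, 0.237, -0.002]
wrist_force: [-7.9, -4.4, 4.2]
finger_gap: 0.0004
grip_force: 4.4
```

```bash
python3 st.py
```

```text
t 10.1 fix [-27.2  98.9  34.1] yaw 0.4778 tilt [-0.0029 -0.004 ] F_fix [-9.04 -0.25  4.17] gap 0.0004 grip 4.35946561396122 j6 2.07
```

>>> {"name": "jog_arm", "arguments": {
  "increments": [
    [[-0.04,0,0,0,0,0,255],[0,-0.07,0,0,0,0,255],[0,-0.066,0,0,0,0,255],[0.02,0,0,0,0,0,255],[0.01,0,0,0,0,0,255],[0.01,0,0,0,0,0,255],[0,0,0,0,0,0,255]]
  ]
}}

```text
clock: 10.8
tcp_pos: [0.4346, -0.1765, 0.0338]
orientation: [0.001, 0.972, 0.237, -0.002]
wrist_force: [-6.8, -2.0, 5.2]
finger_gap: 0.0002
grip_force: 4.0
```

```bash
python3 st.py
```

```text
t 10.8 fix [-27.  133.8  33.8] yaw 0.4782 tilt [-0.0034 -0.0026] F_fix [-6.95  1.37  5.17] gap 0.0002 grip 4.004182890057564 j6 2.11
```

>>> {"name": "jog_arm", "arguments": {
  "increments": [
    [[-0.06,0,0,0,0,0,255],[0,-0.1,0,0,0,0,255],[0,-0.1,0,0,0,0,255],[0.07,0,0,0,0,0,255],[0.07,0,0,0,0,0,255],[0,0.04,0,0,0,0,255],[0,0.012,0,0,0,0,255],[0,0.012,0,0,0,0,255],[0,0.012,0,0,0,0,255],[0,0.012,0,0,0,0,255],[0,0.012,0,0,0,0,255],[0,0.012,0,0,0,0,255],[0,0,0,0,0,0,255]]
  ]
}}

```text
clock: 12.1
tcp_pos: [0.4429, -0.1465, 0.0337]
orientation: [-0.0, 0.971, 0.237, -0.0]
wrist_force: [0.5, 0.4, -1.1]
finger_gap: -0.0
grip_force: 0.1
```

```bash
python3 st.py;python3 - <<'E'
from h import *
c=cams.read_camera("top");s=cams.read_camera("side")
a=c["pixels"][150:240,260:380,::-1];b=s["pixels"][130:250,240:400,::-1]
cv2.imwrite("pics/f.png",np.hstack([cv2.resize(a,(400,300),interpolation=cv2.INTER_CUBIC),cv2.resize(b,(400,300),interpolation=cv2.INTER_CUBIC)]))
E
```

```text
t 12.1 fix [ -5.8 156.5  33.7] yaw 0.4788 tilt [-0.0004  0.0001] F_fix [ 0.61  0.17 -1.13] gap -0.0 grip 0.10415447177365422 j6 2.17
```

View pics/f.png

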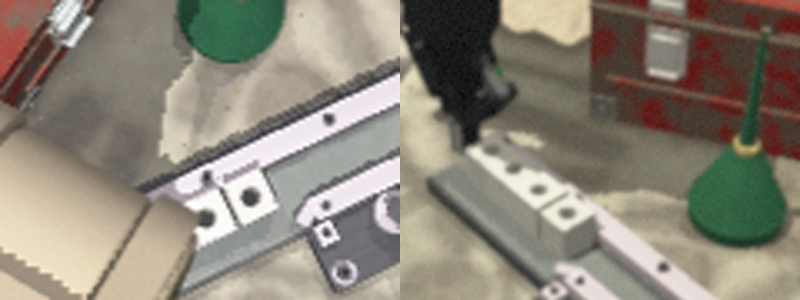

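The row now stands straight along the fence, with blank 1 at about (252,195) in the top crop and a gap behind it. I start the push.

>>> {"name": "jog_arm", "arguments": {
  "increments": [
    [[0,0.012,0,0,0,0,255],[0,0.012,0,0,0,0,255],[0,0.012,0,0,0,0,255],[0,0.012,0,0,0,0,255],[0,0.012,0,0,0,0,255],[0,0.012,0,0,0,0,255],[0,0.012,0,0,0,0,255],[0,0.012,0,0,0,0,255],[0,0,0,0,0,0,255]]
  ]
}}

```text
clock: 13.1
tcp_pos: [0.4545, -0.1683, 0.0338]
orientation: [0.0, 0.972, 0.237, 0.0]
wrist_force: [-0.6, -0.3, -0.1]
finger_gap: -0.0002
grip_force: 0.2
```

```bash
python3 st.py
```

```text
t 13.1 fix [ -5.6 131.8  33.8] yaw 0.4786 tilt [ 0.0003 -0.0009] F_fix [-0.69  0.08 -0.08] gap -0.0002 grip 0.2060467517003417 j6 2.14
```

>>> {"name": "jog_arm", "arguments": {
  "increments": [
    [[0,0.012,0,0,0,0,255],[0,0.012,0,0,0,0,255],[0,0.012,0,0,0,0,255],[0,0.012,0,0,0,0,255]]
  ]
}}

```text
clock: 13.5
tcp_pos: [0.4597, -0.1784, 0.0338]
orientation: [-0.0, 0.971, 0.237, -0.0]
wrist_force: [-0.9, 2.4, 1.2]
finger_gap: 0.0001
grip_force: 1.3
```

```bash
python3 st.py;python3 - <<'E'
from h import *
P=[.5202,-.2827,.4790]
c=cams.read_camera("top");s=cams.read_camera("side")
print(blanks(c,"top",P,.046)); print(blanks(s,"side",P,.036))
for k in "1234":
  for n,cc in(("top",c),("side",s)):
    print(k,n,[(round(r["conf"],2),np.round(wf(P,at_z(cc,r["uv"],.032))*1000,1)[:2]) for r in spotter.landmark_of(f"blank_{k}_centre",n)[:4]])
E
```

```text
t 13.5 fix [ -5.6 120.4  33.8] yaw 0.4791 tilt [-0.0001 -0.    ] F_fix [0.34 2.56 1.19] gap 0.0001 grip 1.2781653734009524 j6 2.13
[]
[(0.63, array([2. , 2.5]), 375)]
1 top [(0.46, array([-3.1,  4.3])), (0.39, array([ 76.6, 237.8]))]
1 side [(0.82, array([-1.2, -3.9]))]
2 top []
2 side []
3 top []
3 side [(0.71, array([ 2.5, 61.8])), (0.23, array([  9.5, 102.7]))]
4 top []
4 side [(0.54, array([  6.4, 100. ]))]
```

>>> {"name": "jog_arm", "arguments": {
  "increments": [
    [[0,0.014,0,0,0,0,255],[0,0.014,0,0,0,0,255],[0,0.014,0,0,0,0,255],[0,0.014,0,0,0,0,255],[0,0.014,0,0,0,0,255],[0,0.014,0,0,0,0,255],[0,0.014,0,0,0,0,255],[0,0.014,0,0,0,0,255],[0,0.014,0,0,0,0,255],[0,0.014,0,0,0,0,255]]
  ]
}}

```text
clock: 15.1
tcp_pos: [0.4758, -0.2095, 0.0337]
orientation: [-0.0, 0.971, 0.237, -0.0]
wrist_force: [-1.7, 2.1, 1.7]
finger_gap: -0.0002
grip_force: 1.5
```

```bash
python3 st.py;python3 - <<'E'
from h import *
c=cams.read_camera("top");s=cams.read_camera("side")
a=c["pixels"][150:240,290:410,::-1];b=s["pixels"][170:290,270:430,::-1]
cv2.imwrite("pics/g.png",np.hstack([cv2.resize(a,(400,300),interpolation=cv2.INTER_CUBIC),cv2.resize(b,(400,300),interpolation=cv2.INTER_CUBIC)]))
E
```

```text
t 15.1 fix [-5.7 85.4 33.7] yaw 0.479 tilt [-0.0002  0.    ] F_fix [-0.53  2.64  1.69] gap -0.0002 grip 1.5464326331857592 j6 2.09
```

View pics/g.png

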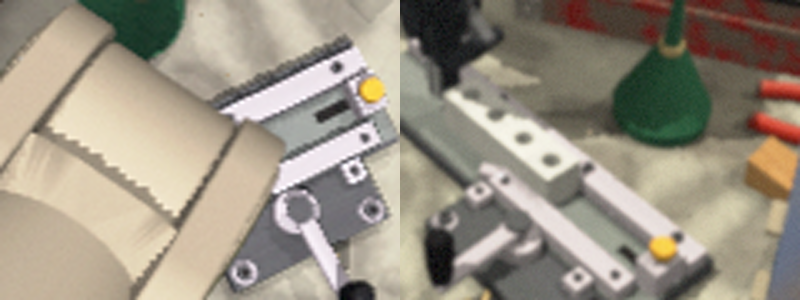

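The side view shows the row tight and straight, with its front at about (575,165), past the mouth and along the fence. I carry on, still well short of the stop.

>>> {"name": "jog_arm", "arguments": {
  "increments": [
    [[0,0.014,0,0,0,0,255],[0,0.014,0,0,0,0,255],[0,0.014,0,0,0,0,255],[0,0.014,0,0,0,0,255],[0,0.014,0,0,0,0,255],[0,0.014,0,0,0,0,255],[0,0.014,0,0,0,0,255],[0,0.014,0,0,0,0,255],[0,0.014,0,0,0,0,255],[0,0.014,0,0,0,0,255],[0,0.014,0,0,0,0,255],[0,0.014,0,0,0,0,255],[0,0.014,0,0,0,0,255],[0,0.014,0,0,0,0,255],[0,0.014,0,0,0,0,255],[0,0.014,0,0,0,0,255],[0,0.014,0,0,0,0,255]]
  ]
}}

```text
clock: 16.9
tcp_pos: [0.5031, -0.2623, 0.0338]
orientation: [-0.0, 0.971, 0.237, -0.0]
wrist_force: [-4.2, 2.0, 2.2]
finger_gap: -0.0001
grip_force: 2.0
```

```bash
python3 st.py;python3 - <<'E'
from h import *
P=[.5202,-.2827,.4790]
s=cams.read_camera("side")
for t,z in(("blank_1_centre",.032),("blank_4_centre",.032),("stop_face",.028)):
    print(t,[(round(r["conf"],2),np.round(wf(P,at_z(s,r["uv"],z))*1000,1)[:2]) for r in spotter.landmark_of(t,"side")[:4]])
b=s["pixels"][190:290,290:430,::-1]
cv2.imwrite("pics/i.png",cv2.resize(b,None,fx=5,fy=5,interpolation=cv2.INTER_CUBIC))
E
```

```text
t 16.9 fix [-5.8 25.9 33.8] yaw 0.479 tilt [-0.0003  0.    ] F_fix [-2.77  3.75  2.16] gap -0.0001 grip 2.0493050501681864 j6 2.04
blank_1_centre [(0.94, array([  4.5, -91.9])), (0.67, array([ 63.9, 226.4]))]
blank_4_centre [(0.71, array([2.2, 3.8]))]
stop_face [(0.64, array([  4.6, -38. ])), (0.61, array([  -2.3, -135.2]))]
```

View pics/i.png

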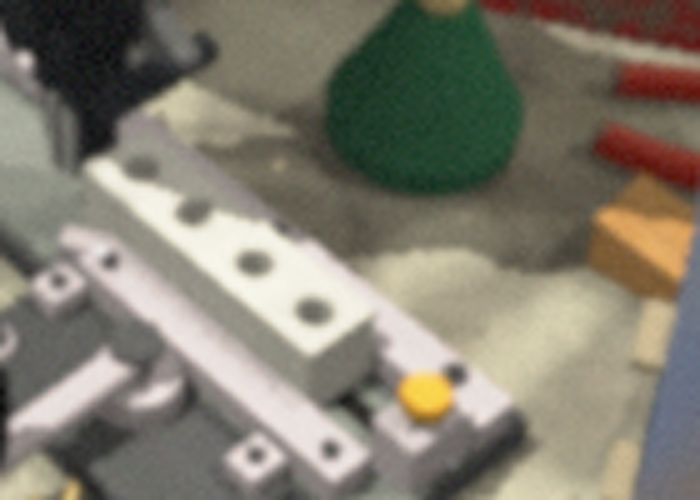

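The row is straight and tight. Its front top edge runs from (305,362) to (372,310), with a gap left before the stop block at (400,420). I'll compute the remaining distance.

```bash
python3 - <<'E'
from h import *
P=[.5202,-.2827,.4790]
s=cams.read_camera("side")
for n,u,v,z in(("lead j",305,362,.048),("lead f",372,310,.048),("bore1",315,311,.048),("bore4",142,167,.048),("trail j",88,168,.048),("brass",426,393,.052),("stop top near-jaw front",372,432,.040),("stop top back jaw",410,462,.04),("jaw far end j",325,495,.03),("jaw far f",368,455,.03)):
    print(n,np.round(wf(P,at_z(s,[290+u/5-.5,190+v/5-.5],z))*1000,1))
E
```

```text
lead j [ -19.1 -111.3   48. ]
lead f [  15.3 -109.5   48. ]
bore1 [ -0.1 -96.8  48. ]
bore4 [ 1.8 -2.7 48. ]
trail j [-13.9  10.1  48. ]
brass [  -0.7 -149.8   52. ]
stop top near-jaw front [ -18.4 -143.3   40. ]
stop top back jaw [ -18.  -160.4   40. ]
jaw far end j [ -42.8 -146.5   30. ]
jaw far f [ -20.1 -144.1   30. ]
```

>>> {"name": "jog_arm", "arguments": {
  "increments": [
    [[0,0.012,0,0,0,0,255],[0,0.012,0,0,0,0,255],[0,0.012,0,0,0,0,255],[0,0.012,0,0,0,0,255],[0,0.008,0,0,0,0,255],[0,0.008,0,0,0,0,255],[0,0.004,0,0,0,0,255],[0,0.004,0,0,0,0,255]]
  ]
}}

```text
clock: 17.95
tcp_pos: [0.5115, -0.2781, 0.0338]
orientation: [-0.0, 0.971, 0.237, -0.0]
wrist_force: [-0.6, 1.7, 1.4]
finger_gap: -0.0
grip_force: 1.3
```

>>> {"name": "jog_arm", "arguments": {
  "increments": [
    [[0,0.004,0,0,0,0,255],[0,0.004,0,0,0,0,255]]
  ]
}}

```text
clock: 18.15
tcp_pos: [0.5124, -0.2799, 0.0338]
orientation: [0.0, 0.971, 0.237, -0.0]
wrist_force: [-1.7, 2.7, 1.4]
finger_gap: -0.0005
grip_force: 1.3
```

```bash
python3 st.py
```

```text
t 18.15 fix [-5.6  6.1 33.8] yaw 0.4792 tilt [-0. -0.] F_fix [-0.24  3.12  1.41] gap -0.0005 grip 1.2585985139594413 j6 2.03
```

>>> {"name": "jog_arm", "arguments": {
  "increments": [
    [[0,0.004,0,0,0,0,255],[0,0.004,0,0,0,0,255]]
  ]
}}

```text
clock: 18.35
tcp_pos: [0.5134, -0.2817, 0.0338]
orientation: [0.0, 0.971, 0.237, 0.0]
wrist_force: [-2.2, 2.0, 0.8]
finger_gap: 0.0002
grip_force: 1.3
```

>>> {"name": "jog_arm", "arguments": {
  "increments": [
    [[0,0.003,0,0,0,0,255],[0,0.003,0,0,0,0,255]]
  ]
}}

```text
clock: 18.55
tcp_pos: [0.5141, -0.283, 0.0338]
orientation: [0.0, 0.971, 0.237, 0.0]
wrist_force: [-1.2, 2.3, 1.9]
finger_gap: 0.0002
grip_force: 1.3
```

>>> {"name": "jog_arm", "arguments": {
  "increments": [
    [[0,0.003,0,0,0,0,255],[0,0.003,0,0,0,0,255]]
  ]
}}

```text
clock: 18.75
tcp_pos: [0.5148, -0.2844, 0.0338]
orientation: [0.0, 0.971, 0.237, 0.0]
wrist_force: [-1.7, 1.9, 0.2]
finger_gap: -0.0001
grip_force: 1.3
```

>>> {"name": "jog_arm", "arguments": {
  "increments": [
    [[0,0.003,0,0,0,0,255],[0,0.003,0,0,0,0,255]]
  ]
}}

```text
clock: 18.95
tcp_pos: [0.5154, -0.2857, 0.0338]
orientation: [0.0, 0.971, 0.237, -0.0]
wrist_force: [-1.8, 2.2, 1.1]
finger_gap: 0.0
grip_force: 1.4
```

>>> {"name": "jog_arm", "arguments": {
  "increments": [
    [[0,0.003,0,0,0,0,255],[0,0.003,0,0,0,0,255]]
  ]
}}

```text
clock: 19.15
tcp_pos: [0.5161, -0.287, 0.0338]
orientation: [0.0, 0.971, 0.237, -0.0]
wrist_force: [-1.1, 3.0, 1.5]
finger_gap: 0.0004
grip_force: 1.4
```

>>> {"name": "jog_arm", "arguments": {
  "increments": [
    [[0,0.003,0,0,0,0,255],[0,0.003,0,0,0,0,255]]
  ]
}}

```text
clock: 19.35
tcp_pos: [0.5164, -0.2876, 0.0338]
orientation: [-0.001, 0.971, 0.237, -0.0]
wrist_force: [-1.9, 5.1, 3.6]
finger_gap: 0.0
grip_force: 3.3
```

Contact: the advance slowed and the force rose to about 5.4 N. One small nudge will confirm it.

>>> {"name": "jog_arm", "arguments": {
  "increments": [
    [[0,0.002,0,0,0,0,255],[0,0,0,0,0,0,255],[0,0,0,0,0,0,255]]
  ]
}}

```text
clock: 19.65
tcp_pos: [0.5164, -0.2876, 0.0338]
orientation: [-0.001, 0.971, 0.237, -0.0]
wrist_force: [-2.8, 5.9, 4.9]
finger_gap: -0.0001
grip_force: 3.2
```

```bash
python3 st.py;python3 - <<'E'
from h import *
P=[.5202,-.2827,.4790]
s=cams.read_camera("side")
for t,z in(("blank_1_centre",.032),("stop_face",.028),("lever_grip",.064),("lever_hinge",.064)):
    print(t,[(round(r["conf"],2),np.round(wf(P,at_z(s,r["uv"],z))*1000,1)[:2]) for r in spotter.landmark_of(t,"side")[:3]])
E
```

```text
t 19.65 fix [-5.6 -2.6 33.8] yaw 0.4795 tilt [-0.001   0.0018] F_fix [0.26 6.47 4.89] gap -0.0001 grip 3.243319862522185 j6 2.02
blank_1_centre [(0.93, array([  -0.6, -122.9])), (0.57, array([ 63.5, 222.2]))]
stop_face [(0.57, array([   0.9, -136.5]))]
lever_grip [(0.84, array([-126.1,  -67.5]))]
lever_hinge [(0.66, array([-43.9, -51.7])), (0.58, array([-58.3, -61.6]))]
```

The row is home: force up, no further advance, blank 1 about 14 mm from the stop face. I retreat and go over the lever grip.

>>> {"name": "jog_arm", "arguments": {
  "increments": [
    [[0,-0.006,0,0,0,0,255],[0,-0.04,0,0,0,0,255],[0,0,-0.16,0,0,0,255],[0,0,-0.17,0,0,0,105],[-0.095,0.0564,0,0,0,0,105],[-0.095,0.0564,0,0,0,0,105],[-0.095,0.0564,0,0,0,0,105],[-0.095,0.0564,0,0,0,0,105],[-0.095,0.0564,0,0,0,0,105],[0,0,0,0,0,0,105],[0,0,0,0,0,0,105]]
  ]
}}

```text
clock: 21.0
tcp_pos: [0.4386, -0.3963, 0.1163]
orientation: [0.0, 0.972, 0.236, 0.0]
wrist_force: [-0.3, -0.1, -0.8]
finger_gap: 0.0503
grip_force: 0.0
```

```bash
python3 st.py;python3 - <<'E'
from h import *
P=[.5202,-.2827,.4790]
s=cams.read_camera("side")
for t,z in(("blank_1_centre",.032),("blank_4_centre",.032),("stop_face",.028),("lever_grip",.064),("lever_hinge",.064)):
    print(t,[(round(r["conf"],2),np.round(wf(P,at_z(s,r["uv"],z))*1000,1)[:2]) for r in spotter.landmark_of(t,"side")[:3]])
b=s["pixels"][190:310,260:420,::-1]
cv2.imwrite("pics/j.png",cv2.resize(b,None,fx=5,fy=5,interpolation=cv2.INTER_CUBIC))
E
```

```text
t 21.0 fix [-124.8  -63.2  116.3] yaw 0.4775 tilt [ 0.0005 -0.0005] F_fix [-0.34  0.05 -0.85] gap 0.0503 grip 0.0 j6 1.79
blank_1_centre [(0.76, array([  -3.6, -122.7]))]
blank_4_centre [(0.5, array([ -8.1, -29.1]))]
stop_face [(0.54, array([  -1.6, -138.2]))]
lever_grip [(0.61, array([-128.4,  -69.6])), (0.23, array([ 85.3, -64.3]))]
lever_hinge [(0.8, array([-61.6, -66.2]))]
```

View pics/j.png

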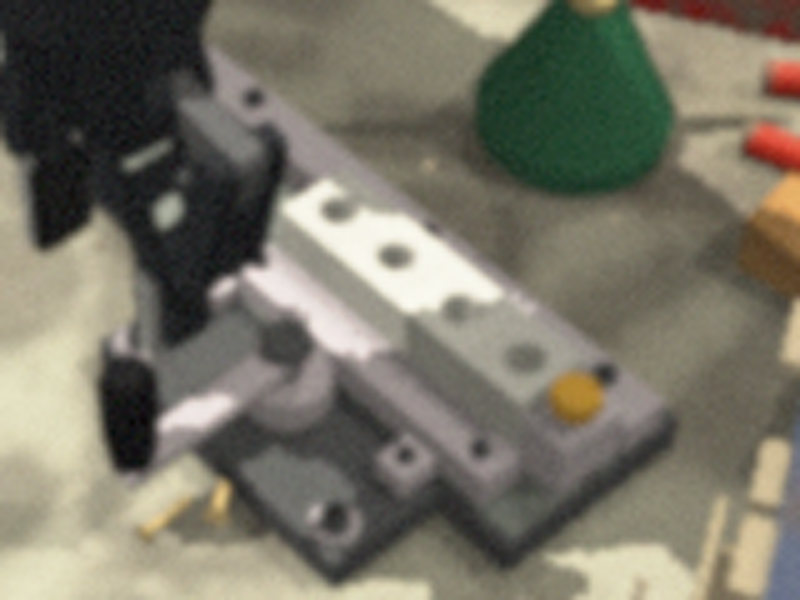

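The row sits tight against the stop, whose brass screw is at (577,397). The lever is open, with its grip at (130,410) directly under the gripper. I lower the gripper and cage the grip.

>>> {"name": "jog_arm", "arguments": {
  "increments": [
    [[0,0,0.09,0,0,0,105],[0,0,0.09,0,0,0,105],[0,0,0.075,0,0,0,105],[0,0,0,0,0,0,186],[0,0,0,0,0,0,186],[0,0,0,0,0,0,186],[0,0,0,0,0,0,186]]
  ],
  "force": 20
}}

```text
clock: 22.0
tcp_pos: [0.4396, -0.3964, 0.0539]
orientation: [0.001, 0.971, 0.237, 0.001]
wrist_force: [0.0, -0.5, 0.6]
finger_gap: 0.0232
grip_force: 0.3
```

```bash
python3 st.py; python3 - <<'E'
import numpy as np
# arc rows in tool axes: tool rotates with lever; per row dtheta
r=70;d=.11
# tool x = radial inwards (towards hinge), tool y = tangential closing; chord in start-of-row tool frame
print("dx",r*(1-np.cos(d))/250,"dy",r*np.sin(d)/250,"turn z",-d/np.pi)
E
```

```text
t 22.0 fix [-123.9  -63.8   53.9] yaw 0.4793 tilt [ 0.0016 -0.0016] F_fix [-0.24 -0.48  0.6 ] gap 0.0232 grip 0.3127634525299072 j6 1.79
dx 0.0016922925721248915 dy 0.030737924234408947 turn z -0.03501408748021698
```

>>> {"name": "jog_arm", "arguments": {
  "increments": [
    [[0,0,0,0,0,-0.0175,186],[0.0017,0.0307,0,0,0,-0.035,186],[0.0017,0.0307,0,0,0,-0.035,186],[0.0017,0.0307,0,0,0,-0.035,186],[0.0017,0.0307,0,0,0,-0.035,186],[0.0017,0.0307,0,0,0,-0.035,186],[0.0017,0.0307,0,0,0,-0.035,186],[0,0,0,0,0,0,186]]
  ]
}}

```text
clock: 22.8
tcp_pos: [0.4729, -0.4258, 0.0531]
orientation: [0.0, 0.827, 0.562, -0.001]
wrist_force: [-2.3, -0.0, -0.9]
finger_gap: 0.023
grip_force: 0.8
```

```bash
python3 st.py; python3 - <<'E'
from h import *
P=[.5202,-.2827,.4790]
s=cams.read_camera("side")
for t,z in(("stop_face",.028),("lever_grip",.064),("lever_hinge",.064)):
    print(t,[(round(r["conf"],2),np.round(wf(P,at_z(s,r["uv"],z))*1000,1)[:2]) for r in spotter.landmark_of(t,"side")[:3]])
a=.66+.055
print("expect",-54.5-70*np.cos(a),-60-70*np.sin(a))
E
```

```text
t 22.8 fix [-107.9 -105.2   53.1] yaw 1.1939 tilt [-0.001  -0.0008] F_fix [-2.03  1.05 -0.91] gap 0.023 grip 0.8255890756845474 j6 1.09
stop_face [(0.7, array([  -1.4, -139.2]))]
lever_grip [(0.76, array([-112. , -114.4]))]
lever_hinge [(0.94, array([-59.2, -65. ]))]
expect -107.35652688480869 -105.89321916879982
```

>>> {"name": "jog_arm", "arguments": {
  "increments": [
    [[0.0017,0.0307,0,0,0,-0.035,186],[0.0017,0.0307,0,0,0,-0.035,186],[0.0017,0.0307,0,0,0,-0.035,186],[0.0017,0.0307,0,0,0,-0.035,186],[0.0017,0.0307,0,0,0,-0.035,186],[0.0017,0.0307,0,0,0,-0.035,186],[0,0,0,0,0,0,186]]
  ]
}}

```text
clock: 23.7
tcp_pos: [0.5191, -0.428, 0.0529]
orientation: [0.001, 0.601, 0.8, -0.0]
wrist_force: [-1.6, -0.9, 0.4]
finger_gap: 0.0234
grip_force: 0.6
```

```bash
python3 st.py
```

```text
t 23.7 fix [ -67.9 -128.4   52.9] yaw 1.8533 tilt [ 0.0007 -0.0015] F_fix [-1.8  -0.06  0.36] gap 0.0234 grip 0.6306517124176025 j6 0.48
```

>>> {"name": "jog_arm", "arguments": {
  "increments": [
    [[0.0017,0.0307,0,0,0,-0.035,186],[0,0.014,0,0,0,-0.014,186],[0,0,0,0,0,0,186]]
  ]
}}

```text
clock: 24.0
tcp_pos: [0.5274, -0.4246, 0.0529]
orientation: [-0.001, 0.539, 0.842, -0.002]
wrist_force: [-6.4, -5.0, 1.0]
finger_gap: 0.0231
grip_force: 4.0
```

```bash
python3 st.py
```

```text
t 24.0 fix [ -59.  -129.2   52.9] yaw 2.0038 tilt [-0.003  -0.0023] F_fix [-7.98 -1.51  1.01] gap 0.0231 grip 3.9630863070487976 j6 0.34
```

>>> {"name": "jog_arm", "arguments": {
  "increments": [
    [[0,0.008,0,0,0,0,186],[0,0.008,0,0,0,0,186],[0,0,0,0,0,0,186]]
  ]
}}

```text
clock: 24.3
tcp_pos: [0.5276, -0.4245, 0.0528]
orientation: [-0.002, 0.54, 0.841, -0.004]
wrist_force: [-15.6, -8.9, 3.7]
finger_gap: 0.0228
grip_force: 9.3
```

>>> {"name": "jog_arm", "arguments": {
  "increments": [
    [[0,0.008,0,0,0,0,186],[0,0.008,0,0,0,0,186],[0,0,0,0,0,0,186]]
  ]
}}

```text
clock: 24.6
tcp_pos: [0.5277, -0.4245, 0.0527]
orientation: [-0.004, 0.541, 0.841, -0.007]
wrist_force: [-26.6, -13.9, 6.7]
finger_gap: 0.0233
grip_force: 14.8
```

```bash
python3 st.py
```

```text
t 24.6 fix [ -58.6 -129.3   52.7] yaw 1.9972 tilt [-0.0149 -0.0066] F_fix [-3.002e+01 -2.000e-02  6.670e+00] gap 0.0233 grip 14.797968864440918 j6 0.36
```

Force reached 30 N with no movement, so the lever is at its end. I relax, open and leave upward.

>>> {"name": "jog_arm", "arguments": {
  "increments": [
    [[0,-0.02,0,0,0,0,186],[0,-0.014,0,0,0,0,150],[0,0,0,0,0,0,150],[0,0,0,0,0,0,150],[0,0,-0.12,0,0,0,150],[0,0,-0.16,0,0,0,150],[0,0,-0.16,0,0,0,150],[0.05,0.15,-0.1,0,0,0,150],[0,-0.1,-0.05,0,0,0,150],[0,-0.2,0,0,0,0,150],[0,-0.2,0,0,0,0,150],[0,-0.2,0,0,0,0,150],[0,0,0,0,0,0,150],[0,0,0,0,0,0,150]]
  ]
}}

```text
clock: 26.0
tcp_pos: [0.3985, -0.4708, 0.2004]
orientation: [0.0, 0.538, 0.843, 0.0]
wrist_force: [0.4, 0.5, -0.6]
finger_gap: 0.0353
grip_force: 0.0
```

```bash
python3 st.py; python3 - <<'E'
from h import *
P=[.5202,-.2827,.4790]
for n in("top","side"):
    s=cams.read_camera(n)
    cv2.imwrite(f"pics/z_{n}.png",s["pixels"][:,:,::-1])
    for t,z in(("stop_face",.028),("lever_grip",.064),("lever_hinge",.064),("blank_1_centre",.032),("oil_can",0)):
        print(n,t,[(round(r["conf"],2),np.round(wf(P,at_z(s,r["uv"],z))*1000,1)[:2]) for r in spotter.landmark_of(t,n)[:3]])
E
```

```text
t 26.0 fix [-194.7 -110.8  200.4] yaw 2.0053 tilt [ 0.0011 -0.0001] F_fix [ 0.58  0.25 -0.59] gap 0.0353 grip 0.0 j6 0.14
top stop_face [(0.64, array([  -3.1, -135.5]))]
top lever_grip [(0.57, array([ -58.5, -133.6])), (0.56, array([  2.1, -85.4]))]
top lever_hinge [(0.83, array([-51.6, -57.9]))]
top blank_1_centre [(0.49, array([  -3.6, -123.2])), (0.47, array([ 78.4, 239.9]))]
top oil_can [(0.63, array([132.7, -18. ]))]
side stop_face [(0.72, array([  -2.5, -140.3])), (0.49, array([  6.2, -23.2]))]
side lever_grip [(0.69, array([ -63.5, -139.2])), (0.3, array([-57. , -62.1]))]
side lever_hinge [(0.92, array([-59.4, -60.6])), (0.16, array([ -22.4, -143.7]))]
side blank_1_centre [(0.76, array([   4. , -124.2])), (0.74, array([  -0.9, -137.7]))]
side oil_can [(0.71, array([138.1, -16.2]))]
```

The lever reads about 1.5 rad in both views and the arm is clear of everything.

```bash
python3 -c "
from h import *
print(ticket.hand_in())"
```

```text
the job is handed in; nothing more can be done
None
```

I handed the job in at about 26 s of robot time. The row was against the fence and tight on the end stop, and the cam lever was swung fully round at about 1.5 rad. I saw no sign of the stop slipping and the oil can was still standing. The hand-in returned no verdict.

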